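Take the extra filter off the pile and snap the filter case shut

ROBOT

A 7-joint arm with a two-finger parallel gripper is mounted at the origin on the work surface. World frame = base frame: x ahead of the robot, y to its left, z up, the work surface at z = 0. Lengths are in m, angles in rad, forces in N, time in s.
With the tool pointing down it reaches from about 0.425 to 0.925 m from the base axis. Payload 6.8 kg.
Tool frame: the origin (TCP) lies between the finger pads; the fingertips stand r.tips_ahead ahead of it and the grasp point (between the pads) lies 5 mm behind it (r.tips_ahead is the distance from the TCP to the fingertips, in m); z points along the fingers, y is the line along which they close (so a half turn about z gives the same grasp; the last joint's range is limited). The gripper opens to 85 mm and grips with 20 to 120 N. Pads are 22 mm wide; open, the fingers measure 114 mm over their backs; the gripper's body (76 mm by 85 mm) begins 54 mm behind the grasp point. The pads swing forward as they close: fully open they stand 13 mm farther back than shut.
Start: joints at [-1.452, 0.477, 0.022, 1.555, -0.011, 1.109, -0.083], TCP at [0.152, 0.658, 0.245] pointing down, gripper open.
Joint ranges: [-2.96, 2.96], [-0.34, 2.1], [-1.41, 1.46], [0.24, 2.44], [-1.37, 4.51], [0.17, 1.92], [-2.96, 2.96]. Speed limits (rad/s): [2.39, 2.39, 3.14, 3.14, 3.14, 3.14, 3.14].

INTERFACE

Orientations are given as a rotation vector (axis times angle).
In Python, from bench import r gives the robot as it stands.
- The arm moves only by the tool move_arm, never from a script. Its argument "rows" is one flat list of numbers, 4 for each row, row after row: the shift along the tool's x, y, z in cm, then the turn about the tool's z in degrees. In form: [tx, ty, tz, twist, tx, ty, tz, twist, ...]. A call has 1 to 10 rows; each row is the pose to reach, as a shift and turn from the pose commanded when the call began, along the tool's axes at that moment; what a row does not reach only later rows make up. A row lasts 1/8 s, in which the tool goes at most 62.5 mm and 10.7 degrees, less where a joint would pass 70% of its speed; a pose out of reach is approached as far as the arm can. A call with a gripper value outside its range is refused whole. "fingers" is the opening, from 0 (shut) to 1 (fully open), set as the call begins (left out, the last holds). The fingers move at their own pace and stop on an object; "newtons" is the grip in N (left out, the last holds). Time passes only in rows, so rows that repeat a pose let the fingers close. It gives the time, the measured TCP pose, the force, the opening and the grip force at its end, in the units of the state.
- r.get_obs(): the state, without advancing time (a new reading comes with each control period).
- r.grab_frame(name): name is "scene" or "top" or "wrist"; returns the picture (384x512x3 uint8, blue, green, red); there is no depth.
- r.camera_params(name): a dict with "fx", "fy", "cx", "cy" (pixels), "world_from_camera" (4x4, takes a point from camera to world coordinates). Camera axes: x right, y down, z forward; pixel columns grow to the right and rows downward; lengths in m; the calibration is good to about 2 mm. A picture is of the moment at which its call begins: read the wrist's pose just before it. camera_params takes no time and is no camera call; for the wrist camera it gives the pose at the moment of the call.
- r.hand_in(): hands the job in; it is judged then, once.
The state is a dict: "clock": time; "joints": joint angles; "qvel": joint speeds; "tau": joint torques, N m; "tcp_pos": TCP position; "orientation": TCP orientation; "contact_force": force on the tool from outside, world axes, zero at the start; "moment": the same for the moment, N m; "grip_width": finger opening in m; "gripper_force": force on a finger pad.
Only numpy, scipy, OpenCV 4.12 (cv2) and the standard library are available. Lean on these libraries where they do the work, as an engineer would, in place of code of your own. Each camera call takes 0.05 s, during which the arm holds its last target. There are 200 camera calls.

TASK

The filter case only closes over one filter, and the yellow one has been left stacked on top of the green one. Lift the yellow filter off by its brass bar and set it down gently, flat and roughly central on the cork pad; then swing the lid over and press it down past its catch until it is fully shut. Keep the green filter lying in the case, and leave the tin, float valve, screws and toggle switch as they are.

Things in the scene. Friction and masses are not known exactly. Their poses are not given: they have to be found in the camera images.
- case: dark wooden open square case fixed to the shelf, 165 x 165 mm, walls 6, floor 6, rim 47 mm above the shelf. Origin: centre of underside; x axis points from its front (towards the robot, turned up to 0.3 rad) to its far, hinged side. Holds the green filter with the yellow one on it, whose underside is 40 and top 74 mm above the shelf. 6 mm of play between filters and walls
- lid (a joint): lid hinge: 0 fully shut, grows as it opens, up to 2.0 rad; starts at 1.75 to 1.95 (standing up, leaning away from the robot). Flat 183 x 165 x 8 mm panel, 0.2 kg, on a stiff hinge (0.25 N m friction) that stays where it is left. A spring catch stops it about 0.08 rad short of shut; about 14 N downwards near the front edge pushes it past, then the catch holds it at 0
- lid_hinge (a point): middle of the lid's hinge line on the case's far rim, 47 mm above the shelf. The lid's underside runs through this line; its front edge is 179 mm from it. At the front edge a brass tongue, 50 mm wide, reaches 24 mm below the underside (towards the robot while the lid stands up). When shut the lid's top is 55 mm above the shelf
- lid_press (a point): middle of the brass square (50 x 50 mm) on the lid's outer (upper) face near the front edge: the place to press. It moves with the lid, 152 mm from the hinge line along the lid
- yellow_filter: yellow glass disc in a steel ring, on top of the green one; 140 mm across, 34 tall, 0.25 to 0.5 kg, ring wall 6 mm. Origin: centre of underside. A brass grip bar, 10 wide x 12 mm tall, crosses the middle along the filter's x axis (within 0.35 rad of the case's x), its top flush with the ring's. Glass top 8 mm above the underside; 14 mm free under the bar, 59 mm free on each side of it
- green_filter: green glass disc in a steel ring, same build and size as the yellow filter, lying on the case's floor under it; it stays there. Origin: centre of the underside
- pad: square cork pad, 200 x 200 x 6 mm, fixed to the shelf beside the case (left or right of it). Origin: centre of its underside
- tin: round aluminium tin of polishing stones with a red lid, 79 mm across, 48 mm tall; origin: centre of underside. Bystander
- float_valve: copper float ball (70 mm) on a brass rod with a square brass valve block, 195 mm long along its x axis, 70 mm tall, lying down. Origin on the shelf under its middle. Bystander
- screw0: brass lens clamp screw with a wing head, lying along its x axis, 86 mm long, 24 mm tall. Origin on the shelf under its middle. Bystander
- screw1: second brass clamp screw, like screw0. Bystander
- toggle (a joint): brass lever, 60 mm, of the white porcelain toggle switch fixed to the shelf: 0 leaning to the robot (its start), grows to 1.0 when thrown away from the robot. Bystander
- toggle_base: white porcelain block of the toggle switch, fixed. Origin: centre of its underside
Not all that is in view belongs to the job. Of the things that look like the case, the larger one is meant.

How it is judged:
On the way:
1. the yellow filter lies flat on the cork pad, let go, with the lid still open (horizontal distance between yellow_filter and pad below 0.035 m and z of yellow_filter in the frame of pad below 0.012 m and angle between yellow_filter's own z axis and vertical below 0.1 rad and contact force between the fingers and yellow_filter below 0.2 N and value of joint lid above 0.15 rad), for 0.2 s.
At the end, for the whole second after the job is handed in: The lid is shut past its catch (joint below 0.025 rad); the yellow filter lies at rest flat on the cork pad (centre within 35 mm of the pad's, tilt under 0.1 rad); the green filter lies flat on the case's floor (horizontal distance between yellow_filter and pad below 0.035 m and z of yellow_filter in the frame of pad below 0.012 m and angle between each of yellow_filter, green_filter's own z axis and vertical below 0.1 rad and value of joint lid below 0.025 rad and horizontal distance between green_filter and case below 0.015 m and z of green_filter in the frame of case below 0.012 m and linear speed of each of yellow_filter, green_filter below 0.02 m/s); the robot touches nothing.
It fails at once if tin, float valve or a clamp screw shifted by more than 30 mm (distance of any of tin, float_valve, screw0, screw1 from where it was at the start of the episode above 0.03 m).
It fails at once if toggle switch lever thrown (value of joint toggle above 0.35 rad).
It fails at once if yellow filter dropped: falling faster than 0.6 m/s out of the fingers (linear speed of yellow_filter above 0.6 m/s and contact force between the fingers and yellow_filter below 0.1 N).
It also fails if it takes over 64 s, if anything falls off the work surface, if the arm or the gripper's body presses on something with over 40 N, if the wrist force passes 120 N, or if a joint passes its speed limit or range.

## Working session

There is one attempt and no reset: what is moved stays moved. The work goes in short steps, Python scripts to look and compute and a tool call to move; the robot and the scene stay as the last step left them, time stands still between calls to the robot, and variables do not carry over. Pictures are saved under pics/ and viewed, at most 10 in all, crops included, and the job is handed in when it is done.

Besides the shell and the picture viewer there is one more tool, called after "Request:" as name(argument=value, ...), one argument or row to a line, values as JSON. move_arm: Moves the arm, as the interface text tells. Its arguments: {"type":"object","properties":{"rows":{"type":"array"},"fingers":{"type":"number"},"newtons":{"type":"number"}},"required":["rows"]}

```bash
mkdir -p pics; ls; python3 - <<'E'
from bench import r
import cv2,numpy as np
o=r.get_obs();print({k:np.round(v,3) for k,v in o.items()},r.tips_ahead)
for n in ("top","scene"):
    cv2.imwrite(f"pics/{n}0.png",cv2.resize(r.grab_frame(n),(800,600),interpolation=cv2.INTER_CUBIC))
    p=r.camera_params(n);print(n,p["fx"],p["cx"],p["cy"],np.round(p["world_from_camera"],3).tolist())
E
```

```text
pics
{'clock': np.float64(0.0), 'joints': array([-1.452,  0.478,  0.022,  1.556, -0.012,  1.109, -0.083]), 'qvel': array([-0.   ,  0.001,  0.001,  0.001, -0.001,  0.   ,  0.   ]), 'tau': array([ 0.0000e+00, -5.9646e+01,  1.6080e+00, -2.8120e+01,  1.2000e-02,
        9.0000e-03, -0.0000e+00]), 'tcp_pos': array([0.152, 0.657, 0.244]), 'orientation': array([-3.560e-01, -3.121e+00,  3.000e-03]), 'contact_force': array([ 0.202, -0.41 ,  0.331]), 'moment': array([ 0.063, -0.021, -0.04 ]), 'gripper_force': np.float64(0.0), 'grip_width': np.float64(0.085)} 0.014
top 460.9429137705569 251.84837583139173 190.6168336438795 [[-0.018, -0.996, 0.092, 0.449], [-1.0, 0.019, 0.004, -0.032], [-0.006, -0.092, -0.996, 1.664], [0.0, 0.0, 0.0, 1.0]]
scene 368.3752829083799 253.7059071095875 189.8286205476621 [[-0.759, 0.433, -0.487, 1.219], [0.651, 0.517, -0.555, 0.704], [0.011, -0.738, -0.674, 0.962], [0.0, 0.0, 0.0, 1.0]]
```

View pics/top0.png

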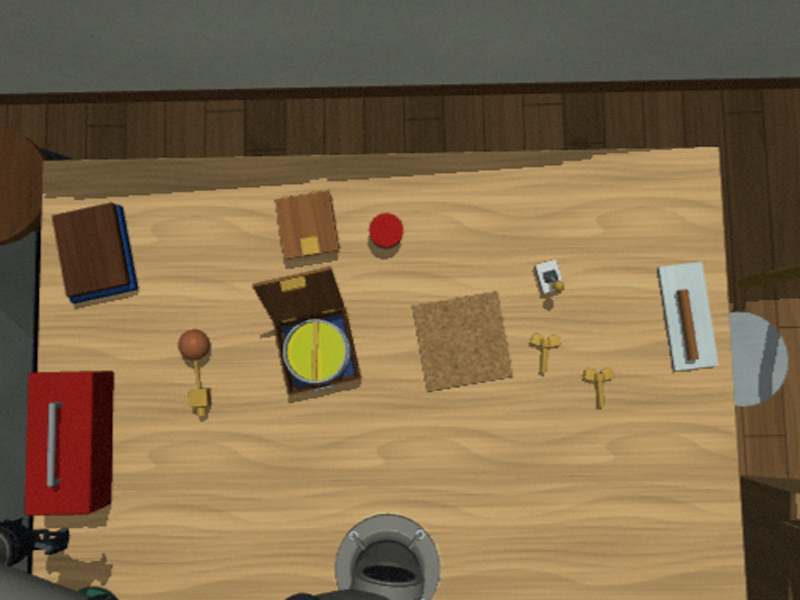

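View pics/scene0.png

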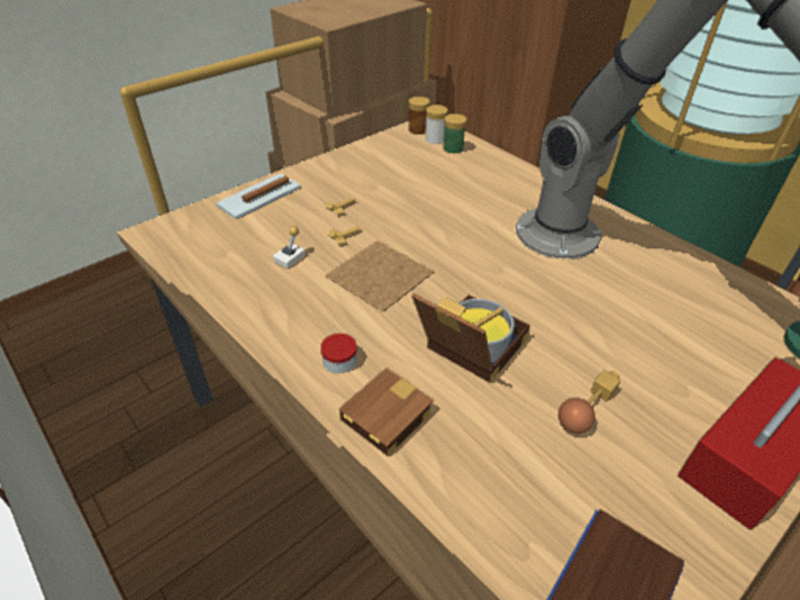

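The top view shows the open case with the yellow filter at about (317,350), the pad at (462,341), the tin at (386,230) and the float valve at (195,375). The closed box at (307,225) is the decoy. I'll enlarge the case and pad.

```bash
python3 - <<'E'
from bench import r
import cv2,numpy as np
f=r.grab_frame("top")
c=f[165:265,155:335]
cv2.imwrite("pics/crop1.png",cv2.resize(c,None,fx=4.4,fy=4.4,interpolation=cv2.INTER_CUBIC))
E
```

```text
(no output)
```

View pics/crop1.png

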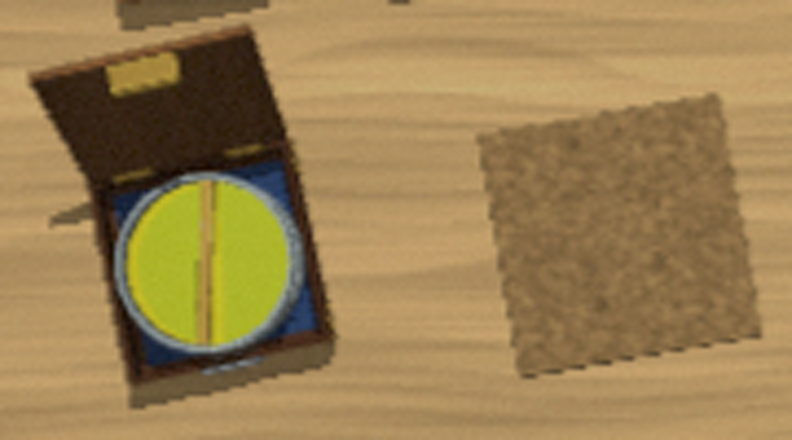

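```bash
cat > h.py <<'E'
import numpy as np
from bench import r
def px2w(cam,u,v,z):
    p=r.camera_params(cam);T=np.array(p["world_from_camera"])
    d=T[:3,:3]@[(u-p["cx"])/p["fx"],(v-p["cy"])/p["fy"],1]
    return T[:3,3]+d*(z-T[2,3])/d[2]
def w2px(cam,P):
    p=r.camera_params(cam);T=np.array(p["world_from_camera"])
    q=T[:3,:3].T@(np.asarray(P)-T[:3,3]);return q[0]/q[2]*p["fx"]+p["cx"],q[1]/q[2]*p["fy"]+p["cy"]
E
python3 - <<'E'
from h import *
k=lambda a,b,z:px2w("top",155+(a+.5)/4.4-.5,165+(b+.5)/4.4-.5,z)
A=k(208,181,.074);B=k(206,346,.074);d=A-B
print("bar",A,B,(A+B)/2,np.linalg.norm(d),np.arctan2(d[1],d[0]))
L,R,T,Bo=k(115,262,.074),k(304,262,.074),k(210,172,.074),k(210,353,.074)
print("ring",(L+R)/2,(T+Bo)/2,np.linalg.norm(L-R),np.linalg.norm(T-Bo))
def quad(n,pts,z):
    P=np.array([k(*p,z) for p in pts]);print(n,P.mean(0),[round(np.linalg.norm(P[i]-P[i-1]),3) for i in range(4)])
    for a,b in((3,0),(2,1)): e=P[b]-P[a];print(np.arctan2(e[1],e[0]))
    for a,b in((0,1),(3,2)): e=P[b]-P[a];print(np.arctan2(e[0],-e[1])*-1)
quad("case",[(95,187),(289,150),(330,337),(133,383)],.047)
quad("pad",[(478,135),(718,94),(761,336),(521,377)],.006)
for n,(a,b,z) in dict(tin=(0,0,.048)).items(): pass
print(px2w("top",386*.64,230*.64,.048),px2w("top",195*.64,345*.64,.04),px2w("top",549*.64,285*.64,.05),px2w("top",545*.64,350*.64,.01))
from scipy.spatial.transform import Rotation as Ro
print(Ro.from_rotvec(r.get_obs()["orientation"]).as_matrix())
E
```

```text
bar [0.54631642 0.14866284 0.074     ] [0.41757827 0.15127278 0.074     ] [0.48194735 0.14996781 0.074     ] 0.12876459726467676 -0.02027052682887286
ring [0.48284241 0.14802722 0.074     ] [0.48273409 0.14761563 0.074     ] 0.14797240348013635 0.14126956167972715
case [0.48195092 0.14930234 0.047     ] [np.float64(0.159), np.float64(0.158), np.float64(0.152), np.float64(0.16)]
0.18789037772021042
0.20322581551666014
-0.17050880593112386
-0.21022584402068042
pad [ 0.50032252 -0.17910943  0.006     ] [np.float64(0.2), np.float64(0.2), np.float64(0.2), np.float64(0.198)]
0.15490090013031696
0.14387967503305968
-0.15108494234495232
-0.14994359520233047
[ 0.75312759 -0.01051212  0.048     ] [0.50035884 0.42460587 0.04      ] [ 0.62028226 -0.37522279  0.05      ] [ 0.47522023 -0.36891681  0.01      ]
[[-9.74376045e-01  2.24925049e-01 -2.13411698e-04]
 [ 2.24925127e-01  9.74375066e-01 -1.38501429e-03]
 [-1.03581370e-04 -1.39752640e-03 -9.99999018e-01]]
```

```bash
cat >> h.py <<'E'
from scipy.spatial.transform import Rotation as Ro
def go(xyz,ang=None):
    "shift (cm) and twist (deg) from the measured pose; ang = world angle of tool x (mod pi)"
    o=r.get_obs();M=Ro.from_rotvec(o["orientation"]).as_matrix()
    s=M.T@(np.array(xyz)-o["tcp_pos"])*100;t=0
    if ang is not None:
        t=-(ang-np.arctan2(M[1,0],M[0,0])); t=(t+np.pi/2)%np.pi-np.pi/2
    print("go",np.round(s,2),"twist",round(np.degrees(t),1),"tcp",np.round(o["tcp_pos"],4),"t",round(o["clock"],2))
E
python3 -c "
from h import *
go([.482,.148,.22],-.02)"
```

```text
go [-43.64 -42.19   2.52] twist -11.9 tcp [0.1517 0.6573 0.2445] t 0.15
```

Request:
move_arm(
  rows=[-4.4, -4.2, 0.2, -1.2, -8.7, -8.4, 0.5, -2.4, -13.1, -12.7, 0.8, -3.6, -17.5, -16.9, 1, -4.8, -21.8, -21.1, 1.3, -6, -26.2, -25.3, 1.5, -7.2, -30.5, -29.5, 1.8, -8.4, -35, -33.8, 2, -9.6, -39.3, -38, 2.3, -10.8, -43.6, -42.2, 2.5, -11.9],
  fingers=0.5,
)

```text
clock: 1.4
tcp_pos: [0.4824, 0.1468, 0.2203]
orientation: [0.029, 3.141, 0.0]
contact_force: [1.0, 0.6, 0.1]
grip_width: 0.0427
gripper_force: 0.0
```

Request:
move_arm(
  rows=[0, 0, 0, 0, 0, 0, 0, 0],
)

```text
clock: 1.65
tcp_pos: [0.4813, 0.1488, 0.2201]
orientation: [-0.031, -3.141, -0.0]
contact_force: [-0.4, -0.0, 0.1]
grip_width: 0.0426
gripper_force: 0.0
```

```bash
python3 - <<'E'
from h import *
import cv2
go([.482,.148,.22],-.02)
print(r.tips_ahead,r.get_obs()["grip_width"],r.get_obs()["joints"])
p=r.camera_params("wrist");print(p["fx"],p["cx"],p["cy"],np.round(p["world_from_camera"],4).tolist())
cv2.imwrite("pics/w1.png",cv2.resize(r.grab_frame("wrist"),(800,600),interpolation=cv2.INTER_CUBIC))
E
```

```text
go [-0.07 -0.08  0.01] twist 0.0 tcp [0.4813 0.1488 0.2201] t 1.65
0.014 0.04262698124993831 [-0.64977435  0.22469349  0.26307376  1.99959291 -0.07309699  0.92666707
  1.20226266]
335.64216109144036 256.1152463388659 189.24551171668034 [[0.0198, 0.9547, 0.2971, 0.4035], [0.9998, -0.019, -0.0056, 0.1517], [0.0003, 0.2971, -0.9548, 0.3483], [0.0, 0.0, 0.0, 1.0]]
```

View pics/w1.png

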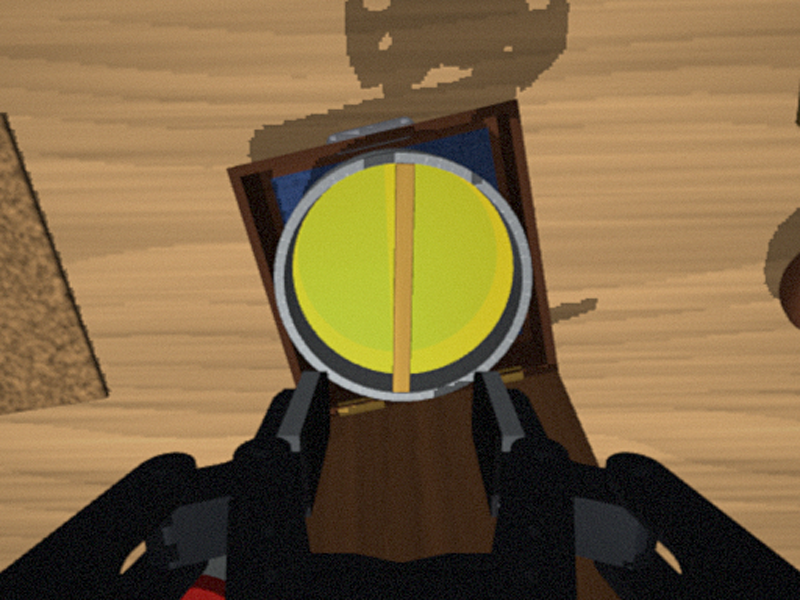

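The wrist view shows the bar running (404,164)–(402,391), and the ring's outer edge at columns 275–531 and rows 151–401. The case rim corners are at (228,170), (517,100) and (555,370).

```bash
python3 - <<'E'
from h import *
k=lambda a,b,z:px2w("wrist",(a+.5)*.64-.5,(b+.5)*.64-.5,z)
A=k(402,391,.074);B=k(404,164,.074);d=A-B
print(A,B,(A+B)/2,np.linalg.norm(d),np.arctan2(d[1],d[0]))
L,R,T,Bo=k(275,275,.074),k(531,275,.074),k(403,151,.074),k(403,401,.074)
print((L+R)/2,(T+Bo)/2,np.linalg.norm(L-R),np.linalg.norm(T-Bo))
fl,fr,br=k(228,170,.047),k(517,100,.047),k(555,372,.047)
print(fl,fr,br,np.linalg.norm(fl-fr),np.linalg.norm(br-fr),(fl+br)/2)
e=fr-fl;print(-np.arctan2(e[0],e[1]));e=br-fr;print(np.arctan2(e[1],e[0]))
go([.4825,.1485,.067],-.026)
E
```

```text
[0.54634503 0.15075005 0.074     ] [0.41839827 0.15395106 0.074     ] [0.48237165 0.15235056 0.074     ] 0.12798679376845726 -0.025013094063219738
[0.47670935 0.15248865 0.074     ] [0.48242993 0.15238585 0.074     ] 0.1385058716007373 0.1408358816689306
[0.42138268 0.05556064 0.047     ] [0.38748267 0.21555303 0.047     ] [0.54889933 0.24723096 0.047     ] 0.16354441445484233 0.16449568150658855 [0.485141  0.1513958 0.047    ]
0.20879703850026504
0.19378667421679346
go [-0.16 -0.11 15.31] twist 0.5 tcp [0.481  0.1496 0.2201] t 1.7
```

Request:
move_arm(
  rows=[-0.15, 0.15, 3, 0.3, -0.15, 0.15, 6, 0.3, -0.15, 0.15, 9, 0.3, -0.15, 0.15, 11, 0.3, -0.15, 0.15, 12.5, 0.3, -0.15, 0.15, 13.7, 0.3, -0.15, 0.15, 14.5, 0.3, -0.15, 0.15, 15, 0.3, -0.15, 0.15, 15.1, 0.3, -0.15, 0.15, 15.1, 0.3],
)

```text
clock: 2.95
tcp_pos: [0.4835, 0.15, 0.0696]
orientation: [0.038, 3.141, 0.0]
contact_force: [0.5, -0.1, 0.1]
grip_width: 0.0427
gripper_force: 0.0
```

Request:
move_arm(
  rows=[0, 0, 0, 0, 0, 0, 0, 0, 0, 0, 0, 0, 0, 0, 0, 0, 0, 0, 0, 0, 0, 0, 0, 0],
  fingers=0,
  newtons=60,
)

```text
clock: 3.7
tcp_pos: [0.4835, 0.1501, 0.0697]
orientation: [0.039, 3.141, 0.001]
contact_force: [-1.2, -0.4, 5.7]
grip_width: 0.0086
gripper_force: 59.0
```

Request:
move_arm(
  rows=[0, 0, -0.3, 0, 0, 0, -0.8, 0, 0, 0, -1.6, 0, 0, 0, -2.6, 0, 0, 0, -3.8, 0, 0, 0, -5, 0, 0, 0, -6.4, 0, 0, 0, -8, 0, 0, 0, -9, 0, 0, 0, -9, 0],
)

```text
clock: 4.95
tcp_pos: [0.4837, 0.1502, 0.1602]
orientation: [0.038, 3.14, 0.001]
contact_force: [0.2, -0.9, -3.7]
grip_width: 0.0085
gripper_force: 58.8
```

```bash
python3 - <<'E'
from h import *
import cv2
o=r.get_obs();print(o["contact_force"],o["moment"],o["grip_width"])
go([.5015,-.179,.16]); go([.5015,-.179,.037],.15)
f=r.grab_frame("scene")
cv2.imwrite("pics/s1.png",cv2.resize(f[120:300,180:400],None,fx=3,fy=3,interpolation=cv2.INTER_CUBIC))
E
```

```text
[ 0.16290444 -0.85197675 -3.74432378] [-0.0154128   0.00069991  0.04124393] 0.008484687054876415
go [-2.580e+00 -3.287e+01 -1.000e-02] twist 0.0 tcp [0.4837 0.1502 0.1602] t 4.95
go [ -2.56 -32.88  12.29] twist -10.0 tcp [0.4837 0.1502 0.1602] t 4.95
```

View pics/s1.png

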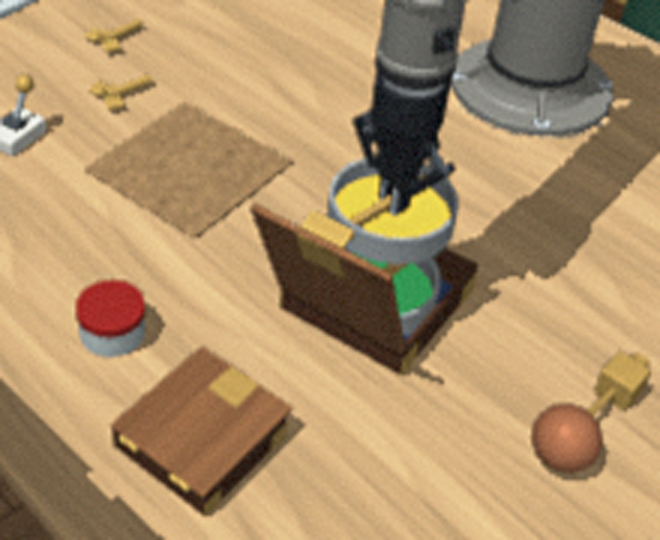

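The scene view shows the yellow filter held level above the case at crop (392,215), with the green filter still in the case. Next I carry it to the pad.

Request:
move_arm(
  rows=[-0.1, -1, 0, 0, -0.3, -3.5, 0, 0, -0.6, -7.5, 0, 0, -1, -12, 0, 0, -1.3, -16.5, 0, 0, -1.6, -21, 0, 0, -2, -25.5, 0, 0, -2.3, -29.5, 0, 0, -2.5, -32, 0, 0, -2.6, -32.9, 0, 0],
)

```text
clock: 6.25
tcp_pos: [0.5002, -0.1819, 0.1588]
orientation: [-0.044, -3.14, 0.001]
contact_force: [0.4, 0.5, -4.4]
grip_width: 0.0085
gripper_force: 58.8
```

Request:
move_arm(
  rows=[0, 0, 0.5, 0, 0, 0, 2, 0, 0, 0, 4, 0, 0, 0, 6, 0, 0, 0, 8, 0, 0, 0, 9.8, 0, 0, 0, 11, 0, 0, 0, 11.6, 0, 0, 0, 11.8, 0, 0, 0, 11.8, 0],
)

```text
clock: 7.5
tcp_pos: [0.5015, -0.1797, 0.0416]
orientation: [0.038, 3.141, -0.0]
contact_force: [0.0, -0.6, -3.4]
grip_width: 0.0087
gripper_force: 58.8
```

```bash
python3 - <<'E'
from h import *
o=r.get_obs();print(o["contact_force"],o["grip_width"])
go([.5015,-.179,.036])
E
```

```text
[ 0.02957894 -0.59074356 -3.39565443] 0.008685325721251195
go [0.   0.07 0.56] twist 0.0 tcp [ 0.5015 -0.1797  0.0416] t 7.5
```

Request:
move_arm(
  rows=[0, 0, 0.1, 0, 0, 0, 0.2, 0, 0, 0, 0.3, 0, 0, 0, 0.4, 0, 0, 0, 0.5, 0, 0, 0, 0.55, 0, 0, 0, 0.6, 0, 0, 0, 0.6, 0],
)

```text
clock: 8.5
tcp_pos: [0.5012, -0.1796, 0.0357]
orientation: [-0.039, -3.141, -0.001]
contact_force: [-2.7, 1.5, 4.3]
grip_width: 0.0083
gripper_force: 60.1
```

Contact with the pad, so I release partway open (narrow enough to clear the ring) and lift.

Request:
move_arm(
  rows=[0, 0, 0, 0, 0, 0, 0, 0, 0, 0, 0, 0, 0, 0, 0, 0, 0, 0, 0, 0, 0, 0, 0, 0],
  fingers=0.5,
)

```text
clock: 9.25
tcp_pos: [0.5012, -0.1796, 0.0353]
orientation: [-0.038, -3.141, -0.0]
contact_force: [-1.7, 0.3, 0.1]
grip_width: 0.0426
gripper_force: 0.0
```

Request:
move_arm(
  rows=[0, 0, -1, 0, 0, 0, -3, 0, 0, 0, -6, 0, 0, 0, -10, 0, 0, 0, -15, 0, 0, 0, -20, 0, 0, 0, -25, 0, 0, 0, -27, 0, 0, 0, -27, 0],
)

```text
clock: 10.38
tcp_pos: [0.5019, -0.18, 0.3074]
orientation: [0.039, 3.137, -0.0]
contact_force: [0.3, 0.1, -0.8]
grip_width: 0.0427
gripper_force: 0.0
```

```bash
python3 - <<'E'
from h import *
import cv2
go([.5,-.18,.3])
f=r.grab_frame("wrist");g=r.grab_frame("scene")
a=cv2.resize(f,(400,300));b=cv2.resize(g[120:300,170:410],(400,300))
t=cv2.resize(r.grab_frame("top")[150:270,150:340],(475,300))
cv2.imwrite("pics/c2.png",np.vstack([np.hstack([a,b]),np.hstack([t,np.zeros((300,325,3),np.uint8)])]))
E
```

```text
go [ 0.19 -0.01  0.74] twist 0.0 tcp [ 0.5019 -0.18    0.3074] t 10.38
```

View pics/c2.png

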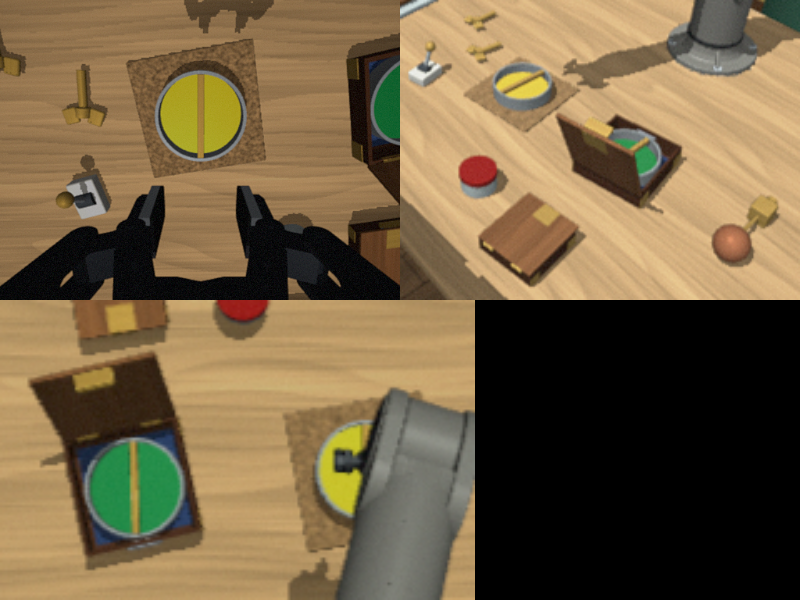

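The yellow filter lies flat and central on the pad, the green one is in the case, and the lid stands open. Next I go behind the lid with shut fingers, tool x along the case.

```bash
python3 - <<'E'
from h import *
H=np.array([.565,.1664]);ex=np.array([np.cos(.2),np.sin(.2)])
go([*(H+.115*ex),.31],.2)
# estimate theta from the lid edge's middle pixel in the first top crop (inner edge/outer edge mid ~ (140,50))
for th in (1.7,1.75,1.8,1.85,1.9,1.95):
    P=[*(H+ex*(-.179*np.cos(th)+.008*np.sin(th))),.047+.179*np.sin(th)+.008*np.cos(th)]
    u,v=w2px("top",P);print(th,(u-155)*4.4,(v-165)*4.4,np.round(P,3))
E
```

```text
go [-16.82  37.28  -0.6 ] twist -12.9 tcp [ 0.5004 -0.1793  0.3042] t 10.53
1.7 148.43440641346814 98.90159387722083 [0.595 0.173 0.223]
1.75 146.2837322810422 87.22246218764573 [0.604 0.174 0.222]
1.8 144.25694870060923 75.78622868705851 [0.612 0.176 0.22 ]
1.85 142.3601037834003 64.6298237989568 [0.621 0.178 0.217]
1.9 140.59862509835307 53.78855524975197 [0.629 0.179 0.214]
1.95 138.97730078400318 43.29593589650581 [0.637 0.181 0.21 ]
```

Request:
move_arm(
  rows=[-0.8, 1.5, -0.6, -1, -2.2, 5, -0.6, -2, -4, 9, -0.6, -3.5, -6, 13.5, -0.6, -5, -8, 18, -0.6, -6.5, -10.2, 22.5, -0.6, -8, -12.3, 27, -0.6, -9.5, -14.2, 31.5, -0.6, -11, -15.8, 35, -0.6, -12, -16.8, 37.3, -0.6, -12.9],
  fingers=0,
  newtons=60,
)

```text
clock: 11.78
tcp_pos: [0.678, 0.1936, 0.3098]
orientation: [0.322, -3.123, -0.001]
contact_force: [0.3, -0.6, 0.1]
grip_width: 0.0001
gripper_force: 0.0
```

Request:
move_arm(
  rows=[0, 0, 1, 0, 0, 0, 3, 0, 0, 0, 5.5, 0, 0, 0, 8, 0, 0, 0, 10, 0, 0, 0, 11, 0, 0, 0, 11.5, 0, 0, 0, 11.5, 0],
)

```text
clock: 12.78
tcp_pos: [0.6785, 0.1892, 0.1966]
orientation: [-0.315, 3.125, 0.0]
contact_force: [-0.7, -0.1, 0.7]
grip_width: -0.0004
gripper_force: 0.0
```

```bash
cat > lid.py <<'E'
from h import *
import sys
H=np.array([.565,.1664]);ex=np.array([np.cos(.2),np.sin(.2)])
def tcp(th):
    s,c=np.sin(th),np.cos(th)
    if th>=1.57: X,Z=-.179*c+.008*s+.011,.047+.15
    else: X,Z=-.15*c+.008*s+.011,.047+.15*s+.008*c
    return [*(H+ex*X),Z+.014]
for th in map(float,sys.argv[1:]): print(th,end=" ");go(tcp(th),.2)
E
python3 lid.py 1.92 1.8 1.7 1.57 1.4 1.2 1.0; python3 - <<'E'
from h import *
import cv2
a=cv2.resize(r.grab_frame("scene")[100:300,220:400],(540,600))
cv2.imwrite("pics/l1.png",a)
E
```

```text
1.92 go [ 3.6   0.02 -1.44] twist 0.0 tcp [0.6785 0.1892 0.1966] t 12.78
1.8 go [ 5.63  0.02 -1.44] twist 0.0 tcp [0.6785 0.1892 0.1966] t 12.78
1.7 go [ 7.37  0.03 -1.44] twist 0.0 tcp [0.6785 0.1892 0.1966] t 12.78
1.57 go [ 9.69  0.03 -1.45] twist 0.0 tcp [0.6785 0.1892 0.1966] t 12.78
1.4 go [12.23  0.03 -1.36] twist 0.0 tcp [0.6785 0.1892 0.1966] t 12.78
1.2 go [15.16  0.03 -0.72] twist 0.0 tcp [0.6785 0.1892 0.1966] t 12.78
1.0 go [17.91  0.03  0.5 ] twist 0.0 tcp [0.6785 0.1892 0.1966] t 12.78
```

View pics/l1.png

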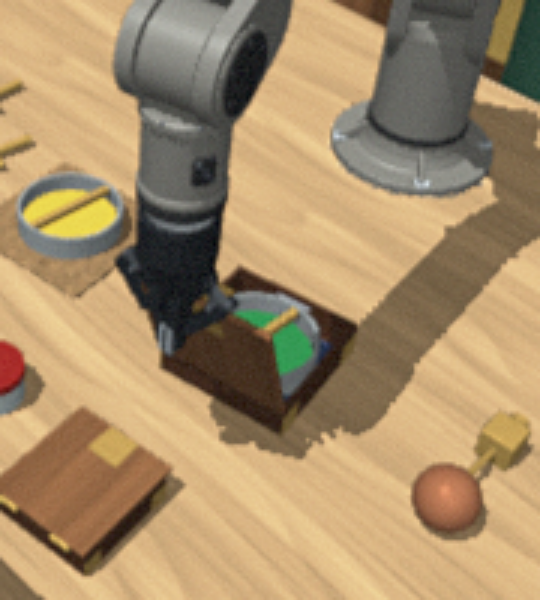

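The fingers are behind the lid's top edge, near crop (170,340), with both filters in place. I pull the lid over.

Request:
move_arm(
  rows=[1.5, 0, -0.6, 0, 3, 0, -1, 0, 4, 0, -1.4, 0, 5, 0, -1.4, 0, 6, 0, -1.4, 0, 7, 0, -1.4, 0, 8, 0, -1.4, 0, 9, 0, -1.4, 0, 9.7, 0, -1.4, 0, 9.7, 0, -1.4, 0],
)

```text
clock: 14.08
tcp_pos: [0.5823, 0.1697, 0.2101]
orientation: [0.315, -3.124, 0.0]
contact_force: [-0.2, 0.5, 0.2]
grip_width: -0.0
gripper_force: 0.0
```

```bash
python3 lid.py 1.57 1.4 1.3 1.2 1.1 1.0 .9 .8 .7 .6; python3 -c "
from h import *
print(r.get_obs()['contact_force'])"
```

```text
1.57 go [-0.13  0.02 -0.09] twist 0.1 tcp [0.5823 0.1697 0.2101] t 14.07
1.4 go [ 2.42  0.02 -0.01] twist 0.1 tcp [0.5823 0.1697 0.2101] t 14.07
1.3 go [3.9  0.02 0.25] twist 0.1 tcp [0.5823 0.1697 0.2101] t 14.07
1.2 go [5.35 0.02 0.64] twist 0.1 tcp [0.5823 0.1697 0.2101] t 14.07
1.1 go [6.75 0.02 1.19] twist 0.1 tcp [0.5823 0.1697 0.2101] t 14.07
1.0 go [8.09 0.03 1.86] twist 0.1 tcp [0.5823 0.1697 0.2101] t 14.07
0.9 go [9.35 0.03 2.67] twist 0.1 tcp [0.5823 0.1697 0.2101] t 14.07
0.8 go [10.53  0.03  3.6 ] twist 0.1 tcp [0.5823 0.1697 0.2101] t 14.07
0.7 go [11.61  0.03  4.65] twist 0.1 tcp [0.5823 0.1697 0.2101] t 14.07
0.6 go [12.58  0.03  5.79] twist 0.1 tcp [0.5823 0.1697 0.2101] t 14.07
[-0.16805886  0.52911387  0.15970943]
```

Request:
move_arm(
  rows=[1.2, 0, 0, 0, 2.5, 0, 0, 0, 3.9, 0, 0.2, 0, 5.3, 0, 0.6, 0, 6.7, 0, 1.2, 0, 8.1, 0, 1.9, 0, 9.3, 0, 2.7, 0, 10.5, 0, 3.6, 0, 11.6, 0, 4.7, 0, 12.6, 0, 5.8, 0],
)

```text
clock: 15.32
tcp_pos: [0.459, 0.1446, 0.1514]
orientation: [0.315, -3.126, 0.0]
contact_force: [0.2, 0.6, 1.2]
grip_width: 0.0
gripper_force: 0.4
```

```bash
python3 lid.py .6 .5 .4 .3 .2 .1 .05 0; python3 - <<'E'
from h import *
import cv2
print(r.get_obs()['contact_force'])
cv2.imwrite("pics/l2.png",cv2.resize(r.grab_frame("scene")[100:300,220:400],(540,600)))
E
```

```text
0.6 go [ 0.    0.03 -0.09] twist 0.0 tcp [0.459  0.1446 0.1514] t 15.32
0.5 go [0.86 0.03 1.15] twist 0.0 tcp [0.459  0.1446 0.1514] t 15.32
0.4 go [1.58 0.03 2.47] twist 0.0 tcp [0.459  0.1446 0.1514] t 15.32
0.3 go [2.17 0.03 3.85] twist 0.0 tcp [0.459  0.1446 0.1514] t 15.32
0.2 go [2.62 0.03 5.28] twist 0.0 tcp [0.459  0.1446 0.1514] t 15.32
0.1 go [2.92 0.03 6.75] twist 0.0 tcp [0.459  0.1446 0.1514] t 15.32
0.05 go [3.02 0.03 7.5 ] twist 0.0 tcp [0.459  0.1446 0.1514] t 15.32
0.0 go [3.08 0.03 8.25] twist 0.0 tcp [0.459  0.1446 0.1514] t 15.32
[0.19143509 0.58057129 1.18271669]
```

View pics/l2.png

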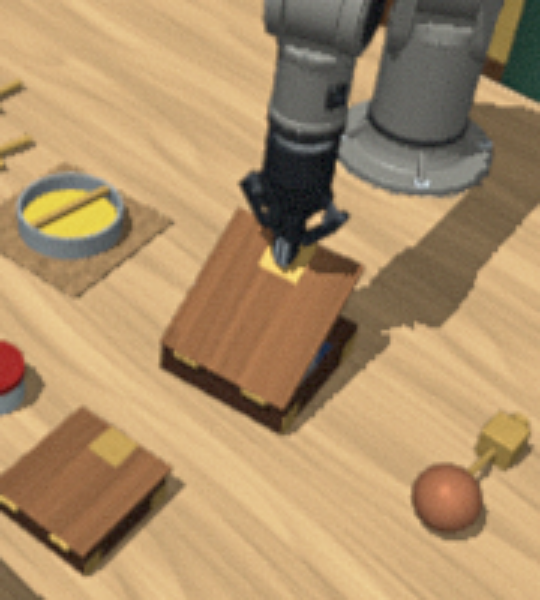

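The lid is about 0.6 rad open, with the fingertips on the brass square near crop (285,262). I carry on down along the arc.

Request:
move_arm(
  rows=[0.9, 0, 1.1, 0, 1.6, 0, 2.4, 0, 2.2, 0, 3.8, 0, 2.6, 0, 5.2, 0, 2.9, 0, 6.5, 0, 3.1, 0, 7.1, 0, 3.1, 0, 7.5, 0, 3.1, 0, 7.8, 0, 3.1, 0, 8, 0, 3.1, 0, 8.2, 0],
)

```text
clock: 16.62
tcp_pos: [0.4283, 0.1382, 0.0702]
orientation: [0.314, -3.124, 0.0]
contact_force: [-1.8, 0.3, 2.1]
grip_width: -0.0
gripper_force: 1.2
```

Request:
move_arm(
  rows=[0, 0, 0.2, 0, 0, 0, 0.4, 0, 0, 0, 0.4, 0],
)

```text
clock: 17.0
tcp_pos: [0.4291, 0.1385, 0.0682]
orientation: [0.314, -3.125, -0.001]
contact_force: [-10.6, -3.5, 37.4]
grip_width: 0.0001
gripper_force: 18.8
```

```bash
python3 lid.py 0
```

```text
0.0 go [ 0.03  0.03 -0.08] twist 0.0 tcp [0.4291 0.1385 0.0682] t 17.0
```

Request:
move_arm(
  rows=[0, 0, -0.5, 0, 0, 0, -2, 0, 0, 0, -5, 0, 0, 0, -9, 0, 0, 0, -13, 0, 0, 0, -16, 0, 0, 0, -18, 0, 0, 0, -18, 0],
)

```text
clock: 18.0
tcp_pos: [0.4303, 0.1389, 0.248]
orientation: [-0.314, 3.122, 0.002]
contact_force: [-0.1, -0.5, -0.4]
grip_width: -0.0003
gripper_force: 0.0
```

```bash
python3 - <<'E'
from h import *
import cv2
a=cv2.resize(r.grab_frame("scene")[100:300,140:400],(780,600))
b=cv2.resize(r.grab_frame("wrist"),(260,195));a[405:,520:]=b
cv2.imwrite("pics/f.png",a)
E
```

```text
(no output)
```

View pics/f.png

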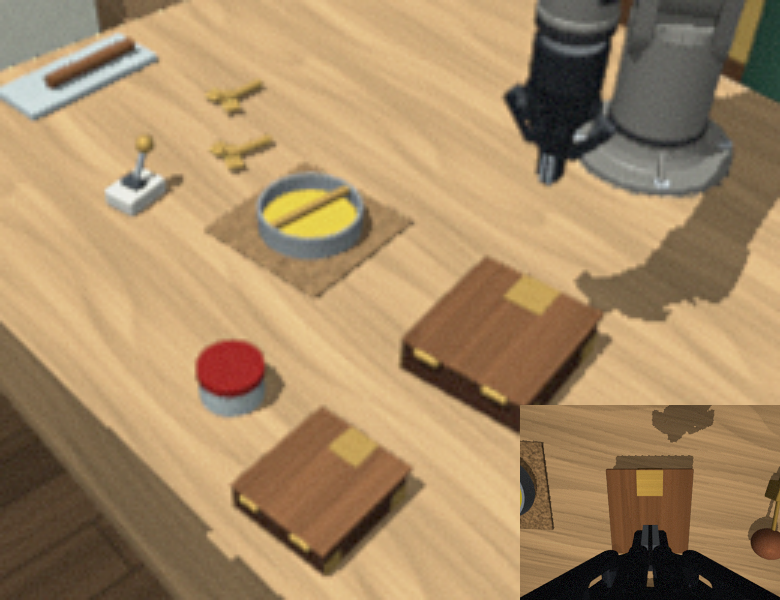

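The lid is shut level: the tips bottomed at 54 mm against a lid top of 55 mm. The yellow filter is on the pad and nothing else has moved.

```bash
python3 -c "
from bench import r
print(r.hand_in())"
```

```text
the job is handed in; nothing more can be done
None
```

I handed the job in at about 18 s: the yellow filter lies flat and central on the cork pad, the green filter stayed in the case, and the lid is pressed fully shut; the bystanders look untouched, but no verdict came back.

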